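Condition the mop brush and shut the pot

ROBOT

A 6-joint arm with a two-finger parallel gripper is mounted at the origin on the work surface. World frame = base frame: x ahead of the robot, y to its left, z up, the work surface at z = 0. Lengths are in mm, angles in rad, forces in N, time in s.
With the tool pointing down it reaches from about 375 to 975 mm from the base axis. Payload 3.8 kg.
Tool frame: the origin (TCP) lies between the finger pads; the fingertips stand 25 mm ahead of it and the grasp point (between the pads) lies 6 mm ahead of it; z points along the fingers, y is the line along which they close (so a half turn about z gives the same grasp; the last joint's range is limited). The gripper opens to 88 mm and grips with 3 to 60 N. Pads are 18 mm wide; open, the fingers measure 123 mm over their backs; the gripper's body (75 mm by 187 mm) begins 45 mm behind the grasp point.
Start: joints at [-1.32, 0.264, 1.604, -0, 1.274, -0.037], TCP at [191.589, -647.234, 263.706] pointing down, gripper open.
Joint ranges: [-2.63, 2.63], [-0.94, 2.18], [0.31, 2.57], [-1.31, 4.45], [0, 2.66], [-2.55, 2.55]. Speed limits (rad/s): [2.57, 2.57, 3.14, 3.14, 3.14, 3.14].

INTERFACE

Orientations are given as a unit quaternion [w, x, y, z].
In Python, from station import manip gives the robot as it stands.
- The arm moves only by the tool apply_moves, never from a script. Its argument "commands" is a list of rows, each a list of 7 numbers: the shift along the tool's x, y, z scaled (see below), then the turn, a rotation vector about the tool's x, y, z scaled (see below), then the opening, from 0 (shut) to 1 (fully open). A call has 1 to 5 rows; each row shifts and turns the commanded pose from where the row before left it, along the tool's axes as they then stand; what a row does not reach is not made up. The controller multiplies each number of a shift by 100 mm and each number of a turn by 180 degrees. A row lasts 1/10 s, in which the tool goes at most 50 mm and 8.59 degrees, less where a joint would pass 70% of its speed; a pose out of reach is approached as far as the arm can. A call with a number of a shift or a turn outside -1 to 1 is refused whole. A call with a gripper value outside its range is refused whole. The fingers move at their own pace and stop on an object; "grip_force" is the grip in N (left out, the last holds). Time passes only in rows, so rows that do not move let the fingers close. It gives the time, the measured TCP pose, the force, the opening and the grip force at its end, in the units of the state.
- manip.sense(): the state, without advancing time (a new reading comes with each control period).
- manip.capture(name): name is "scene" or "top"; returns a dict with "img" (480x640x3 uint8, red, green, blue), "vertical_fov" (degrees; the focal length in pixels is half the picture's height over the tangent of half this angle, whatever the lens; pixels are square), "cx", "cy" (the principal point, pixels), "eye" and "attitude" of the camera in the world. Camera axes: x right, y up, looking along -z (the intrinsics and any distortion apply to the point x, -y, -z); pixel columns grow to the right and rows downward; lengths in mm; the calibration is good to about 2 mm. A picture is of the moment at which its call begins. There is no depth.
- manip.job_done(): hands the job in; it is judged then, once.
The state is a dict: "time": time; "joint_pos": joint angles; "qd": joint speeds; "joint_efforts": joint torques, N m; "position": TCP position; "tool_rot": TCP orientation; "wrist_force": force on the tool from outside, world axes, zero at the start; "ft_torque": the same for the moment, N m; "gripper_width": finger opening in mm; "grip_force": force on a finger pad.
Only numpy, scipy, OpenCV 4.12 (cv2) and the standard library are available. Lean on these libraries where they do the work, as an engineer would, in place of code of your own. Each camera call takes 0.05 s, during which the arm holds its last target. There are 200 camera calls.

TASK

End of the painting session: pick up the red-handled mop brush and dip about two thirds of its bristle length into the open pot of brush conditioner, keeping the metal ferrule above the pot's rim and not jabbing the pot. Lay the brush flat in a pair of notches of the brush rest again, and flip the pot's lid fully shut. Leave the pot standing where it is and do not disturb the other things on the bench.

Things in the scene. Friction and masses are not known exactly. Their poses are not given: they have to be found in the camera images.
- brush: Rigid mop brush, 215 mm, 22 g. Origin on its axis near its centre of mass; x to the tip. Red handle x = -105 to 58 mm, 11 mm thick from -75 on (6 mm at the rear end); steel ferrule 58 to 80, 10 mm thick; tan bristles 80 to 110, 12 mm thick, tapering to a point. Starts level in an outer pair of notches, origin within 8 mm of midway between the rails, tip to the rest's +x. Grip it between the rails.
- brush_tip (a point): Bristle tip, on the brush's axis 110 mm from its origin.
- brush_ferrule (a point): Front end of the metal ferrule, where the bristles begin: on the brush's axis, 80 mm from its origin and 30 mm behind the tip.
- rest: Wooden brush rest, fixed. Origin centre of underside. Base 112 (x) by 148 (y) by 8 mm; two rails along y, 8 mm thick, at x = -45 and 45 mm. Each has three 90 degree V notches at y = -50, 0, 50 mm, bottoms 36 mm, rail tops 46 mm up. A brush lies along x; the red one's axis is then 44 mm up. The red and blue brushes start in the outer pairs, in either order; the middle pair is empty.
- pot: Loose white plastic pot, 300 g, 64 mm outside, 58 mm high to the rim; neck 58 mm outside, mouth 52 mm inside, inner floor 5 mm above the bench (contents not shown; take it as full to just below the rim). Origin at the centre of its underside, z up, x towards the lid's hinge.
- pot_rim (a point): Centre of the pot's mouth, level with the rim, 58 mm above the bench.
- lid (a joint): Teal flip-top lid, a cap 64 mm wide and 14 mm deep. Angle in rad: 0 fully shut, 1.57 upright, 2.2 leaning back at its stop; starts wide open (1.75 to 2.1). The hinge is slightly stiff: the lid stays where it is left and moves with under 1 N at the tab; no latch. The shut lid's flat top is 66 mm above the bench.
- lid_hinge (a point): Centre of the lid's hinge line, 34 mm from the pot's axis towards the pot's +x and 56 mm above the bench; the hinge line runs along the pot's y.
- lid_tab (a point): Outer edge, middle, of the lid's thumb tab (16 mm wide), across from the hinge and 72 mm from it; the lid's outer face lies 10 mm outside the plane through hinge and tab (behind it when open).
- brush2: Thin brush, dark blue handle 9 mm thick, black bristles, 215 mm long, in another pair of notches. Origin on its axis at mid length, x to its tip. Bystander.
- bowl: Clear glass bowl, 116 mm wide, 45 mm high. Origin under its centre. Bystander.
- cowl1: Olive model engine cowling, 38 mm wide, 32 mm high. Origin under its centre. Bystander.
- cowl2: Brown model engine cowling, 38 mm wide, 32 mm high. Origin under its centre. Bystander.
- dropper: Paint dropper bottle with yellow cap, 25 mm wide, 74 mm high. Origin under its centre. Bystander.
- jar: Small dark paint jar with white cap, 40 mm wide, 62 mm high. Origin under its centre. Bystander.
- nippers: Sprue nippers lying flat, blue handles, 165 mm long, 52 mm wide, 12 mm high. Origin on the bench near the pivot, x to the jaws. Bystander.
- knife: Hobby knife lying flat, aluminium handle, 140 mm long, 10 mm high. Origin on the bench 37 mm behind the blade's tip, x to the blade. Bystander.
Mind the look-alikes: they are no part of the job. Of the things that look like the pot, the middle-sized one is meant.

How it is judged:
By the outcome, as a careful person would: the job done as asked, in the order asked, and still so for the second after the job is handed in, with the robot touching nothing.
It also fails if it takes over 58 s, if anything falls off the work surface, if the arm or the gripper's body presses on something with over 40 N, if the wrist force passes 120 N, or if a joint passes its speed limit or range.

## Working session

There is one attempt and no reset: what is moved stays moved. The work goes in short steps, Python scripts to look and compute and a tool call to move; the robot and the scene stay as the last step left them, time stands still between calls to the robot, and variables do not carry over. Pictures are saved under pics/ and viewed, at most 13 in all, crops included, and the job is handed in when it is done.

Besides the shell and the picture viewer there is one more tool, called after "Request:" as name([rows], argument=value, ...), one row to a line, values as JSON. apply_moves: Moves the arm, as the interface text tells. Shifts and turns lie within -1 to 1; 1 stands for 100 mm of shift or 180 degrees of turn. Its arguments: {"type":"object","properties":{"commands":{"type":"array","items":{"type":"array","items":{"type":"number","minimum":-1,"maximum":1}}},"grip_force":{"type":"number"}},"required":["commands"]}

```bash
mkdir -p pics; cat > h.py <<'E'
import numpy as np, cv2
from station import manip
def cap(n,save=None):
    c=manip.capture(n)
    if save: cv2.imwrite('pics/'+save,cv2.cvtColor(c['img'],cv2.COLOR_RGB2BGR))
    return c
def info(c): return {k:v for k,v in c.items() if k!='img'}
E
python3 - <<'E'
from h import *
for n in('scene','top'):
    c=cap(n,n+'0.png'); print(n,info(c))
    np.save(n+'0.npy',c,allow_pickle=True)
print(manip.sense())
E
```

```text
scene {'vertical_fov': 49.08865263277465, 'cx': 322.93654396603426, 'cy': 236.35544533748353, 'eye': array([1385.14150702, -240.93106251,  642.20099358]), 'attitude': array([0.71210413, 0.37410374, 0.28951757, 0.51878095])}
top {'vertical_fov': 47.866589468848424, 'cx': 320.1397771022604, 'cy': 234.5873094626763, 'eye': array([ 374.6973375 ,  -18.72334214, 1202.95409274]), 'attitude': array([-0.695366  , -0.05647535,  0.04461426,  0.71504282])}
{'time': 0.1, 'joint_pos': array([-1.31989246e+00,  2.64687892e-01,  1.60519827e+00,  9.34568844e-06,
        1.27373538e+00, -3.69309621e-02]), 'qd': array([-2.48748538e-03, -1.53808201e-03, -2.22424045e-03, -5.01472058e-05,
       -7.31254694e-04,  1.15075560e-04]), 'joint_efforts': array([-1.20067314e-03, -5.03621686e+01, -3.58071506e+01,  7.29979179e-02,
        2.32806627e-02, -4.80373126e-05]), 'position': array([ 191.45230116, -646.66927842,  262.52683747]), 'tool_rot': array([-1.00912299e-03,  9.89661439e-01,  1.43419689e-01, -1.03883826e-04]), 'wrist_force': array([-0.77645744, -0.5143601 ,  0.6379543 ]), 'ft_torque': array([-0.0207201 , -0.00215745,  0.07244692]), 'grip_force': 0.0, 'gripper_width': 87.8962407419557}
```

View pics/scene0.png

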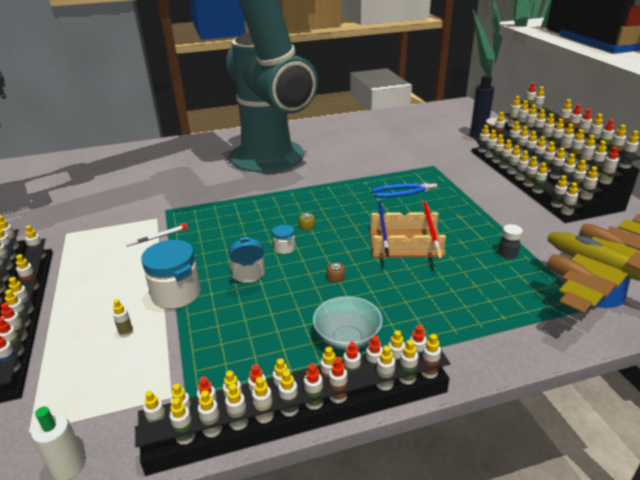

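View pics/top0.png

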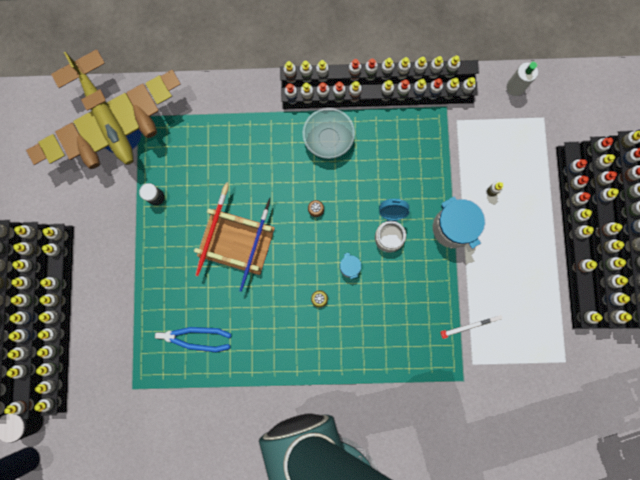

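The scene view shows the open pot at about (247,258), its lid standing up behind it, and the red brush at (432,228) in the rest. The top view shows the pot mouth at (390,237), the lid at (394,210), the red brush from (199,274) to (225,186), and the blue brush from (243,288) to (268,202). I'll zoom in on these.

```bash
cat >> h.py <<'E'
from scipy.spatial.transform import Rotation as R
def cam(c):
    f=240/np.tan(np.radians(c['vertical_fov'])/2); w,x,y,z=c['attitude']
    return f,R.from_quat([x,y,z,w]).as_matrix(),np.array(c['eye'])
def ray(c,p):
    f,M,e=cam(c); d=M@np.array([(p[0]-c['cx'])/f,-(p[1]-c['cy'])/f,-1]); return e,d/np.linalg.norm(d)
def onz(c,p,z):
    e,d=ray(c,p); return e+d*(z-e[2])/d[2]
def proj(c,P):
    f,M,e=cam(c); q=M.T@(np.array(P)-e); return np.array([c['cx']+f*q[0]/-q[2],c['cy']-f*q[1]/-q[2]])
def tri(c1,p1,c2,p2):
    e1,d1=ray(c1,p1);e2,d2=ray(c2,p2)
    s=np.linalg.lstsq(np.c_[d1,-d2],e2-e1,rcond=None)[0]
    a,b=e1+s[0]*d1,e2+s[1]*d2; return (a+b)/2,np.linalg.norm(a-b)
def load(n): return np.load(n,allow_pickle=True).item()
E
python3 - <<'E'
from h import *
t=load('top0.npy');s=load('scene0.npy')
def tile(c,x,y,w,h): return cv2.resize(c['img'][y:y+h,x:x+w],(400,300),interpolation=cv2.INTER_CUBIC)
im=np.vstack([np.hstack([tile(t,172,175,120,120*3//4+30),tile(t,350,190,80,60+20)]),np.hstack([tile(s,360,190,100,90),tile(s,215,225,80,60)])])
cv2.imwrite('pics/z.png',im[:,:,::-1])
for n,c in(('top',t),('scene',s)):
    h=cv2.cvtColor(c['img'],cv2.COLOR_RGB2HSV)
    m=(((h[...,0]<6)|(h[...,0]>174))&(h[...,1]>170)&(h[...,2]>90)).astype(np.uint8)
    k,_,st,ce=cv2.connectedComponentsWithStats(m)
    for i in range(1,k):
        if st[i,4]>60: print(n,st[i],ce[i])
E
```

```text
top [606 171  11   9  68] [611.   175.25]
top [197 205  25  70 274] [208.84306569 237.56934307]
scene [627   7  13  18 176] [634.0625      16.39772727]
scene [423 202  14  39 137] [429.4379562  221.05839416]
scene [  0 302  13  16 119] [  5.58823529 310.68907563]
scene [  0 316   9  16  92] [  3.40217391 325.4673913 ]
scene [414 330   9  11  73] [418.04109589 335.34246575]
scene [369 336  11  16  87] [373.79310345 345.47126437]
scene [346 343  13  15  92] [351.82608696 351.30434783]
scene [333 360  10  16 101] [337.54455446 368.44554455]
scene [250 367  11  14  63] [254.73015873 373.17460317]
scene [306 366  14  16 120] [312.54166667 374.50833333]
```

View pics/z.png

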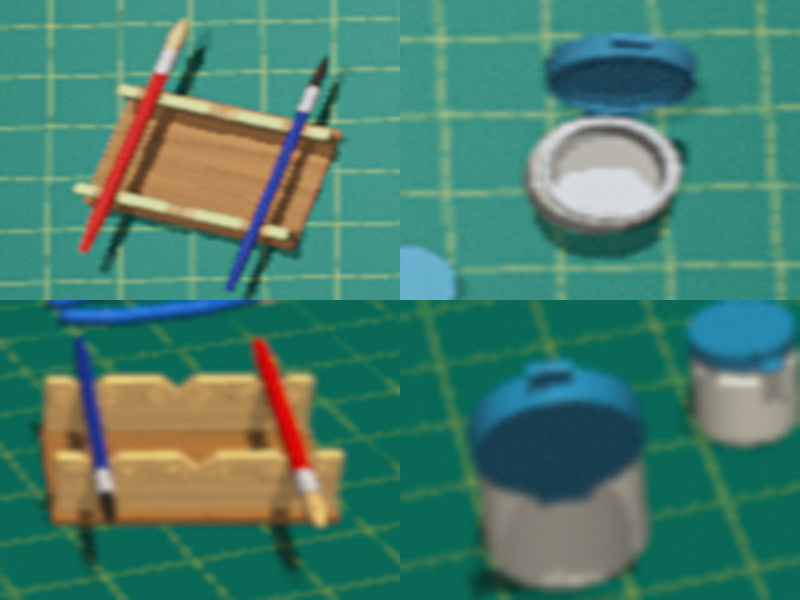

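The zoom shows the brush lying in the outer notch pair, with the tip at top (227,183) and scene (440,257), and the rear end at top (197,275) and scene (424,202). The pot's rim is centred near top (391,235). The lid's tab is at top (396,202) and scene (245,239).

```bash
python3 - <<'E'
from h import *
np.set_printoptions(precision=1,suppress=True)
t=load('top0.npy');s=load('scene0.npy')
T={}
for n,a,b in(('tip',(226.9,183),(440,257.5)),('rear',(197.2,275),(424.5,202)),('hf',(218.5,205),(435,241)),('tab',(396.4,202),(245,238.6)),
 ('notchmid_far',(172+232/3.33,175+110/2.5),(360+198/4,190+168/3.33)),('notchmid_near',(172+185/3.33,175+212/2.5),(360+180/4,190+88/3.33))):
    T[n],g=tri(t,a,s,b); print(n,T[n],g)
d=T['tip']-T['rear'];print('len',np.linalg.norm(d),np.degrees(np.arctan2(d[1],d[0])))
print('z44 tip,rear,hf',[onz(t,p,44) for p in((226.9,183),(197.2,275),(218.5,205))],[onz(s,p,44) for p in((440,257.5),(424.5,202),(435,241))])
# rest base/rail corners, top view, z46
for p in((120,88),(338,135),(77,188),(292,236)): print('rail corner',onz(t,(172+p[0]/3.33,175+p[1]/2.5),46))
# pot
for p in((528,170),(682,170),(605,115),(605,228),(550,170),(662,170),(606,122),(606,215)): print('rim',p,onz(t,((p[0]-400)/5+350,p[1]/3.75+190),58))
# pot body bottom in scene
for p in((482,480),(648,470),(565,588)): print('body',onz(s,(215+(p[0]-400)/5,225+(p[1]-300)/5),0 if p[1]==588 else 30))
hs=cv2.cvtColor(t['img'],cv2.COLOR_RGB2HSV)[195:260,365:420]
m=((hs[...,1]<70)).astype(np.uint8);k,_,st,ce=cv2.connectedComponentsWithStats(m);print(st,ce+[365,195])
E
```

```text
tip [663.  201.4  44.1] 1.1435331730643894
rear [462.3 266.4  45.7] 3.0022277346809347
hf [612.9 217.8  47.1] 1.9394605209580067
tab [ 593.1 -157.8  122.8] 2.9315168049011566
notchmid_far [583.2 172.3  38.8] 5.748189922883902
notchmid_near [494.3 203.2  38.7] 5.125602692935355
len 210.95532120923568 -17.942810800433428
z44 tip,rear,hf [array([662.7, 200.9,  44. ]), array([461.9, 265.4,  44. ]), array([613.9, 219.4,  44. ])] [array([662.9, 202.1,  44. ]), array([459.5, 269.5,  44. ]), array([608.9, 219.2,  44. ])]
rail corner [602.6 241.9  46. ]
rail corner [556.8  99.3  46. ]
rail corner [515.5 269.7  46. ]
rail corner [470.  130.2  46. ]
rim (528, 170) [ 534.8 -120.    58. ]
rim (682, 170) [ 532.9 -185.5   58. ]
rim (605, 115) [ 565.6 -154.2   58. ]
rim (605, 228) [ 500.7 -151.3   58. ]
rim (550, 170) [ 534.6 -129.4   58. ]
rim (662, 170) [ 533.2 -177.    58. ]
rim (606, 122) [ 561.5 -154.5   58. ]
rim (606, 215) [ 508.1 -152.1   58. ]
body [ 522.9 -181.    30. ]
body [ 537.8 -117.    30. ]
body [ 563.2 -158.2    0. ]
[[   0    0   55   65 2775]
 [   0    5    2    1    2]
 [   3    5    1    1    1]
 [  13    4    3    2    3]
 [  18    4    1    1    1]
 [   3   25    1    1    1]
 [   5   25    1    1    1]
 [  14   25    1    1    1]
 [  36   24    1    1    1]
 [  10   26   31   31  787]
 [  49   44    1    1    1]
 [   0   46    1    1    1]] [[392.6 224.5]
 [365.5 200. ]
 [368.  200. ]
 [379.  199.3]
 [383.  199. ]
 [368.  220. ]
 [370.  220. ]
 [379.  220. ]
 [401.  219. ]
 [389.9 235.9]
 [414.  239. ]
 [365.  241. ]]
```

```bash
cat >> h.py <<'E'
def tgt(z,x):
    z=np.array(z,float)/np.linalg.norm(z); x=np.array(x,float); x-=z*(x@z); x/=np.linalg.norm(x)
    return R.from_matrix(np.c_[x,np.cross(z,x),z])
def now():
    s=manip.sense(); w,x,y,z=s['tool_rot']; return s,np.array(s['position']),R.from_quat([x,y,z,w])
def plan(p1,R1,op,n=None,start=None):
    """print rows from start pose (default measured) to p1,R1, and the joints now"""
    s,p,r=now()
    if start: p,r=start
    p1=np.array(p1,float); rv=(r.inv()*R1).as_rotvec()
    k=n or int(np.ceil(max(np.linalg.norm(p1-p)/48,np.degrees(np.linalg.norm(rv))/8.4,1)))
    print('t',s['time'],'q',np.round(s['joint_pos'],3),'pos',np.round(p,1),'F',np.round(s['wrist_force'],1),'w',round(s['gripper_width'],1),'rows',k)
    for i in range(k):
        a=r.inv().apply((p1-p)/k)/100
        print([float(v) for v in np.round(np.r_[a,rv/k/np.pi,op],3)])
        r=r*R.from_rotvec(rv/k)
    return p1,R1
E
python3 - <<'E'
from h import *
a=np.radians(162)
plan((560,234.5,160),tgt((0,0,-1),(np.cos(a),np.sin(a),0)),0.4)
E
```

```text
t 0.1 q [-1.32   0.265  1.605  0.     1.274 -0.037] pos [ 191.5 -646.7  262.5] F [-0.8 -0.5  0.6] w 87.9 rows 21
[0.287, -0.352, 0.05, -0.0, -0.0, -0.038, 0.4]
[0.328, -0.315, 0.05, -0.0, -0.0, -0.038, 0.4]
[0.363, -0.273, 0.049, -0.0, -0.0, -0.038, 0.4]
[0.394, -0.227, 0.049, -0.0, -0.0, -0.038, 0.4]
[0.418, -0.178, 0.049, -0.0, -0.0, -0.038, 0.4]
[0.437, -0.127, 0.049, -0.0, -0.0, -0.038, 0.4]
[0.449, -0.073, 0.049, -0.0, -0.0, -0.038, 0.4]
[0.454, -0.018, 0.049, -0.0, -0.0, -0.038, 0.4]
[0.453, 0.037, 0.049, -0.0, -0.0, -0.038, 0.4]
[0.446, 0.091, 0.049, -0.0, -0.0, -0.038, 0.4]
[0.431, 0.144, 0.049, -0.0, -0.0, -0.038, 0.4]
[0.411, 0.195, 0.049, -0.0, -0.0, -0.038, 0.4]
[0.384, 0.243, 0.049, -0.0, -0.0, -0.038, 0.4]
[0.352, 0.288, 0.049, -0.0, -0.0, -0.038, 0.4]
[0.315, 0.328, 0.049, -0.0, -0.0, -0.038, 0.4]
[0.273, 0.364, 0.049, -0.0, -0.0, -0.038, 0.4]
[0.227, 0.394, 0.049, -0.0, -0.0, -0.038, 0.4]
[0.178, 0.419, 0.049, -0.0, -0.0, -0.038, 0.4]
[0.126, 0.437, 0.049, -0.0, -0.0, -0.038, 0.4]
[0.072, 0.449, 0.049, -0.0, -0.0, -0.038, 0.4]
[0.018, 0.454, 0.049, -0.0, -0.0, -0.038, 0.4]
```

Request:
apply_moves([
  [0.29,-0.35,0.05,0,0,-0.038,0.4],
  [0.33,-0.315,0.05,0,0,-0.038,0.4],
  [0.36,-0.27,0.05,0,0,-0.038,0.4],
  [0.39,-0.23,0.05,0,0,-0.038,0.4],
  [0.42,-0.18,0.05,0,0,-0.038,0.4],
])

```text
time: 0.6
position: [280.1, -436.1, 237.9]
tool_rot: [-0.0, 0.903, 0.43, 0.0]
wrist_force: [1.2, -0.2, 0.2]
gripper_width: 50.4
grip_force: 0.0
```

Request:
apply_moves([
  [0.437,-0.127,0.05,0,0,-0.038,0.4],
  [0.45,-0.07,0.05,0,0,-0.038,0.4],
  [0.454,-0.02,0.05,0,0,-0.038,0.4],
  [0.453,0.04,0.05,0,0,-0.038,0.4],
  [0.446,0.09,0.05,0,0,-0.038,0.4],
])

```text
time: 1.1
position: [370.4, -227.5, 213.3]
tool_rot: [0.0, 0.736, 0.677, 0.0]
wrist_force: [-0.5, -0.2, 0.3]
gripper_width: 35.1
grip_force: 0.0
```

Request:
apply_moves([
  [0.43,0.144,0.05,0,0,-0.038,0.4],
  [0.41,0.195,0.05,0,0,-0.038,0.4],
  [0.384,0.243,0.05,0,0,-0.038,0.4],
  [0.352,0.288,0.05,0,0,-0.038,0.4],
  [0.315,0.328,0.05,0,0,-0.038,0.4],
])

```text
time: 1.6
position: [462.0, -19.6, 188.4]
tool_rot: [0.0, 0.505, 0.863, -0.0]
wrist_force: [0.2, -1.5, -0.3]
gripper_width: 35.2
grip_force: 0.0
```

Request:
apply_moves([
  [0.27,0.364,0.04,0,0,-0.038,0.4],
  [0.227,0.394,0.04,0,0,-0.038,0.4],
  [0.178,0.419,0.04,0,0,-0.038,0.4],
  [0.126,0.437,0.04,0,0,-0.038,0.4],
  [0.07,0.449,0.04,0,0,-0.038,0.4],
])

```text
time: 2.1
position: [555.6, 187.4, 168.1]
tool_rot: [-0.0, 0.228, 0.974, -0.0]
wrist_force: [0.3, -0.5, 0.1]
gripper_width: 35.2
grip_force: 0.0
```

```bash
python3 - <<'E'
from h import *
t=load('top0.npy');s=load('scene0.npy')
for c in(t,s):
    h=cv2.cvtColor(c['img'],cv2.COLOR_RGB2HSV)
    m=(((h[...,0]<8)|(h[...,0]>172))&(h[...,1]>150)&(h[...,2]>80)).astype(np.uint8)
    k,l,st,ce=cv2.connectedComponentsWithStats(m)
    i=[j for j in range(1,k) if (abs(ce[j]-([209,238] if c is t else [429,221]))<8).all()][0]
    ys,xs=np.where(l==i); v=cv2.fitLine(np.c_[xs,ys].astype(np.float32),2,0,.01,.01).ravel()
    A=[onz(c,v[2:]+v[:2]*u,45) for u in(-30,0,30)]
    d=A[2]-A[0]; d=d*np.sign(d[0]); d/=np.linalg.norm(d); n=np.array([-d[1],d[0]])
    print(np.degrees(np.arctan2(d[1],d[0])), 'y at x=560:',A[1][1]+(560-A[1][0])*d[1]/d[0])
a=np.radians(162)
plan((560,234.5,110),tgt((0,0,-1),(np.cos(a),np.sin(a),0)),0.4)
plan((560,234.5,50.5),tgt((0,0,-1),(np.cos(a),np.sin(a),0)),0.4)
E
```

```text
-18.26322837247123 y at x=560: 234.4132395654413
-18.12281295973383 y at x=560: 235.2450539475262
t 2.1 q [ 0.283  0.176  1.894 -0.     1.072 -0.827] pos [555.6 187.4 168.1] F [ 0.3 -0.5  0.1] w 35.2 rows 2
[0.085, 0.221, 0.29, -0.0, -0.0, -0.023, 0.4]
[0.069, 0.226, 0.29, -0.0, -0.0, -0.023, 0.4]
t 2.1 q [ 0.283  0.176  1.894 -0.     1.072 -0.827] pos [555.6 187.4 168.1] F [ 0.3 -0.5  0.1] w 35.2 rows 3
[0.056, 0.147, 0.392, -0.0, -0.0, -0.016, 0.4]
[0.049, 0.15, 0.392, -0.0, -0.0, -0.016, 0.4]
[0.042, 0.152, 0.392, -0.0, -0.0, -0.016, 0.4]
```

Request:
apply_moves([
  [0.085,0.222,0.29,0,0,-0.023,0.4],
  [0.07,0.227,0.29,0,0,-0.023,0.4],
  [0,0,0,0,0,0,0.4],
])

```text
time: 2.4
position: [556.8, 234.2, 105.6]
tool_rot: [-0.004, 0.158, 0.987, -0.002]
wrist_force: [-1.3, 0.2, -0.7]
gripper_width: 35.2
grip_force: 0.0
```

```bash
python3 - <<'E'
from h import *
a=np.radians(161.8)
plan((560,234.8,50),tgt((0,0,-1),(np.cos(a),np.sin(a),0)),0.4,n=3)
print(manip.sense()['tool_rot'])
E
```

```text
t 2.4 q [ 3.570e-01  2.790e-01  1.896e+00  1.000e-03  9.750e-01 -8.970e-01] pos [556.8 234.2 105.6] F [-1.3  0.2 -0.7] w 35.2 rows 3
[-0.011, 0.006, 0.185, -0.001, -0.001, -0.0, 0.4]
[-0.01, 0.006, 0.185, -0.001, -0.001, -0.0, 0.4]
[-0.01, 0.006, 0.185, -0.001, -0.001, -0.0, 0.4]
[-0.00387052  0.15839391  0.98736667 -0.00185767]
```

Request:
apply_moves([
  [-0.01,0,0.18,0,0,0,0.4],
  [-0.01,0,0.18,0,0,0,0.4],
  [-0.01,0,0.18,0,0,0,0.4],
  [0,0,0,0,0,0,0.4],
])

```text
time: 2.8
position: [561.2, 230.2, 54.8]
tool_rot: [-0.002, 0.161, 0.987, -0.001]
wrist_force: [0.5, 0.2, 0.2]
gripper_width: 35.3
grip_force: 0.0
```

```bash
python3 - <<'E'
from h import *
c=cap('scene'); im=cv2.resize(c['img'][160:290,340:500],(640,520),interpolation=cv2.INTER_CUBIC); cv2.imwrite('pics/g1.png',im[:,:,::-1])
a=np.radians(161.8)
plan((560,234.8,50),tgt((0,0,-1),(np.cos(a),np.sin(a),0)),0.4,n=1)
E
```

```text
t 2.85 q [ 0.349  0.344  1.918 -0.     0.882 -0.899] pos [562.1 230.7  56.2] F [-0.1 -0.1  0.3] w 35.4 rows 1
[0.033, 0.032, 0.062, -0.001, -0.001, -0.002, 0.4]
```

View pics/g1.png

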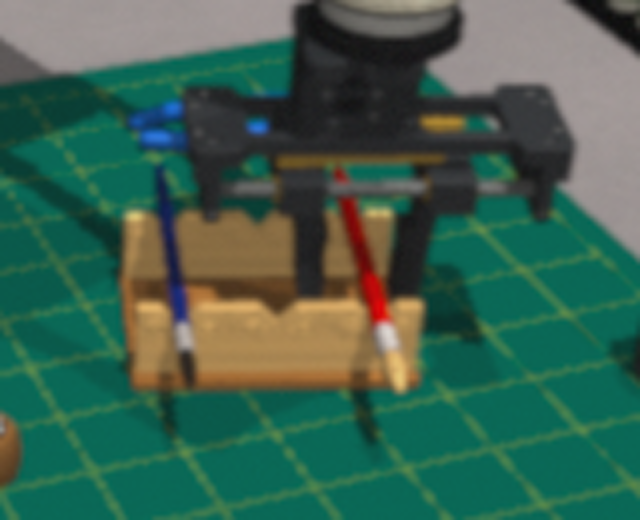

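The fingers straddle the red brush at crop (365,255), with the pads at (310,250) and (410,250). They clear both rails. I'll correct a few mm, go down and close.

Request:
apply_moves([
  [0.03,0.032,0.055,0,0,0,0.4],
  [0,0,0,0,0,0,0.4],
  [0,0,0,0,0,0,0.4],
])

```text
time: 3.15
position: [561.6, 236.1, 52.1]
tool_rot: [0.001, 0.16, 0.987, 0.0]
wrist_force: [0.0, 0.0, 0.2]
gripper_width: 35.1
grip_force: 0.0
```

```bash
python3 - <<'E'
from h import *
a=np.radians(161.8)
plan((560,234.8,50),tgt((0,0,-1),(np.cos(a),np.sin(a),0)),0.4,n=1)
E
```

```text
t 3.15 q [ 0.357  0.35   1.919 -0.     0.871 -0.892] pos [561.6 236.1  52.1] F [0.  0.  0.2] w 35.1 rows 1
[0.011, -0.017, 0.021, 0.0, 0.0, -0.001, 0.4]
```

Request:
apply_moves([
  [0.01,-0.01,0.015,0,0,0,0.3],
  [0,0,0,0,0,0,0.1],
  [0,0,0,0,0,0,0],
  [0,0,0,0,0,0,0],
  [0,0,0,0,0,0,0],
], grip_force=15)

```text
time: 3.65
position: [560.3, 235.7, 50.0]
tool_rot: [0.0, 0.16, 0.987, 0.0]
wrist_force: [1.1, 1.4, 0.7]
gripper_width: 9.8
grip_force: 14.7
```

Request:
apply_moves([
  [0,0,0,0,0,0,0],
  [0,0,0,0,0,0,0],
])

```text
time: 3.85
position: [560.3, 235.6, 50.0]
tool_rot: [0.0, 0.16, 0.987, 0.0]
wrist_force: [-0.7, 2.6, 1.3]
gripper_width: 9.8
grip_force: 14.7
```

```bash
python3 - <<'E'
from h import *
s,p,r=now(); print({k:np.round(v,3) for k,v in s.items()}); print(r.as_matrix())
E
```

```text
{'time': np.float64(3.85), 'joint_pos': array([ 0.357,  0.351,  1.923,  0.   ,  0.867, -0.892]), 'qd': array([-0.001,  0.   ,  0.   , -0.001,  0.   ,  0.   ]), 'joint_efforts': array([-1.2300e+00, -4.6545e+01, -2.7104e+01, -4.7200e-01,  4.4100e-01,
        7.0000e-03]), 'position': array([560.251, 235.635,  49.99 ]), 'tool_rot': array([0.   , 0.16 , 0.987, 0.   ]), 'wrist_force': array([-0.656,  2.615,  1.272]), 'ft_torque': array([ 0.399, -0.192, -0.023]), 'grip_force': np.float64(14.679), 'gripper_width': np.float64(9.814)}
[[-9.48706574e-01  3.16157118e-01  7.16433449e-04]
 [ 3.16157528e-01  9.48706545e-01  5.55316662e-04]
 [-5.04117787e-04  7.53338396e-04 -9.99999589e-01]]
```

```bash
cat > ik.py <<'E'
from h import *
from scipy.optimize import least_squares
def Rm(q,s4=1): return R.from_euler('z',q[0])*R.from_euler('y',q[1]+q[2])*R.from_euler('z',s4*q[3])*R.from_euler('y',q[4])*R.from_euler('z',q[5]+np.pi/2)
LO=np.array([-2.63,-.94,.31,-1.31,0,-2.55]);HI=np.array([2.63,2.18,2.57,4.45,2.66,2.55])
def wr(Rt,q1,phi,s4=1):
    M=((R.from_euler('z',q1)*R.from_euler('y',phi)).inv()*Rt*R.from_euler('z',-np.pi/2)).as_euler('ZYZ')
    out=[]
    for a,b,c in((M[0],M[1],M[2]),(M[0]+np.pi,-M[1],M[2]+np.pi)):
        if b<0: continue
        for a2 in np.array([-1,0,1])*2*np.pi+s4*a:
            for c2 in np.array([-1,0,1])*2*np.pi+c:
                if LO[3]<=a2<=HI[3] and LO[5]<=c2<=HI[5]: out.append(np.round([a2,b,c2],2))
    return out
E
python3 - <<'E'
from ik import *
for az in(-130,-110,-90,-70,-45,-20,0,30,60,90):
  for A in(25,):
    for s4 in(1,-1):
      a=np.radians(az);A_=np.radians(A)
      z=np.array([np.cos(a)*np.cos(A_),np.sin(a)*np.cos(A_),-np.sin(A_)]); x=np.array([np.cos(a)*np.sin(A_),np.sin(a)*np.sin(A_),np.cos(A_)])
      print(az,A,s4,[ (ph,[list(map(float,o)) for o in wr(tgt(z,x),-.3,ph,s4)]) for ph in(1.8,2.2)])
E
```

```text
-130 25 1 [(1.8, []), (2.2, [[-0.99, 1.61, -2.41]])]
-130 25 -1 [(1.8, []), (2.2, [[0.99, 1.61, -2.41]])]
-110 25 1 [(1.8, []), (2.2, [[-1.18, 1.36, -2.54]])]
-110 25 -1 [(1.8, []), (2.2, [[1.18, 1.36, -2.54]])]
-90 25 1 [(1.8, []), (2.2, [])]
-90 25 -1 [(1.8, []), (2.2, [])]
-70 25 1 [(1.8, []), (2.2, [])]
-70 25 -1 [(1.8, []), (2.2, [])]
-45 25 1 [(1.8, []), (2.2, [])]
-45 25 -1 [(1.8, []), (2.2, [])]
-20 25 1 [(1.8, [[-0.21, 0.21, 1.8]]), (2.2, [[3.37, 0.2, -1.77]])]
-20 25 -1 [(1.8, [[0.21, 0.21, 1.8]]), (2.2, [[2.91, 0.2, -1.77]])]
0 25 1 [(1.8, [[0.89, 0.35, 0.58]]), (2.2, [[2.13, 0.32, -0.71]])]
0 25 -1 [(1.8, [[-0.89, 0.35, 0.58]]), (2.2, [[4.15, 0.32, -0.71]])]
30 25 1 [(1.8, [[1.18, 0.8, 0.1]]), (2.2, [[1.6, 0.73, -0.47]])]
30 25 -1 [(1.8, [[-1.18, 0.8, 0.1]]), (2.2, [])]
60 25 1 [(1.8, [[1.18, 1.27, -0.12]]), (2.2, [[1.32, 1.15, -0.53]])]
60 25 -1 [(1.8, [[-1.18, 1.27, -0.12]]), (2.2, [])]
90 25 1 [(1.8, [[1.07, 1.74, -0.34]]), (2.2, [[1.05, 1.54, -0.69]])]
90 25 -1 [(1.8, [[-1.07, 1.74, -0.34]]), (2.2, [[-1.05, 1.54, -0.69]])]
```

```bash
cat >> ik.py <<'E'
def dipR(az,A):
    a,A_=np.radians(az),np.radians(A)
    z=np.array([np.cos(a)*np.cos(A_),np.sin(a)*np.cos(A_),-np.sin(A_)]); x=np.array([np.cos(a)*np.sin(A_),np.sin(a)*np.sin(A_),np.cos(A_)])
    return tgt(z,x)
def tcp_for_tip(tip,Rt,e=0):
    M=Rt.as_matrix(); return np.array(tip)-6*M[:,2]+(110+e)*M[:,0]
HOME=(np.array([560.3,235.6,50.0]),tgt((0,0,-1),(-.948707,.316157,0)))
E
python3 - <<'E'
from ik import *
np.set_printoptions(precision=2,suppress=True)
t=load('top0.npy');s=load('scene0.npy')
print('bigpot lid',tri(t,(462,222),s,(169,258)))
_,p,r=now()
for az in(30,45,60):
    Rt=dipR(az,25); rv=(r.inv()*Rt).as_rotvec(); print(az,np.degrees(np.linalg.norm(rv)),tcp_for_tip((533.5,-153,150),Rt))
    for f in(0.2,.4,.6,.8,1): print(f,[[ph,wr(r*R.from_rotvec(rv*f),.357-.65*f,ph)] for ph in(1.9,2.3)])
p0=plan((560.3,235.6,200),r,0,n=4)
plan(tcp_for_tip((533.5,-153,160),dipR(45,25)),dipR(45,25),0,start=p0)
E
```

```text
bigpot lid (array([ 553.87, -295.97,   85.87]), np.float64(4.667235322710494))
30 139.5068903575751 [ 569.05 -132.47  252.23]
0.2 [[1.9, [array([ 0.29,  1.16, -0.72])]], [2.3, [array([ 0.38,  0.79, -0.88])]]]
0.4 [[1.9, [array([ 0.57,  1.08, -0.56])]], [2.3, [array([ 0.76,  0.76, -0.87])]]]
0.6 [[1.9, [array([ 0.84,  0.99, -0.4 ])]], [2.3, [array([ 1.12,  0.76, -0.84])]]]
0.8 [[1.9, [array([ 1.08,  0.88, -0.23])]], [2.3, [array([ 1.44,  0.76, -0.75])]]]
1 [[1.9, [array([ 1.28,  0.76, -0.03])]], [2.3, [array([ 1.72,  0.73, -0.62])]]]
45 127.34883432459696 [ 562.53 -123.97  252.23]
0.2 [[1.9, [array([ 0.28,  1.21, -0.76])]], [2.3, [array([ 0.36,  0.83, -0.91])]]]
0.4 [[1.9, [array([ 0.55,  1.17, -0.63])]], [2.3, [array([ 0.7 ,  0.85, -0.9 ])]]]
0.6 [[1.9, [array([ 0.81,  1.13, -0.48])]], [2.3, [array([ 1.02,  0.88, -0.85])]]]
0.8 [[1.9, [array([ 1.05,  1.08, -0.31])]], [2.3, [array([ 1.29,  0.92, -0.75])]]]
1 [[1.9, [array([ 1.25,  1.  , -0.12])]], [2.3, [array([ 1.53,  0.93, -0.61])]]]
60 115.54338211176848 [ 554.03 -117.45  252.23]
0.2 [[1.9, [array([ 0.27,  1.25, -0.8 ])]], [2.3, [a
[... 845 characters left out ...]
, -0.075, -0.023, 0.014, 0.035, 0.0]
[-0.127, -0.165, -0.093, -0.023, 0.014, 0.035, 0.0]
[-0.14, -0.143, -0.11, -0.023, 0.014, 0.035, 0.0]
[-0.15, -0.118, -0.125, -0.023, 0.014, 0.035, 0.0]
[-0.155, -0.092, -0.139, -0.023, 0.014, 0.035, 0.0]
[-0.158, -0.064, -0.152, -0.023, 0.014, 0.035, 0.0]
[-0.156, -0.035, -0.162, -0.023, 0.014, 0.035, 0.0]
[-0.151, -0.006, -0.17, -0.023, 0.014, 0.035, 0.0]
[-0.143, 0.022, -0.176, -0.023, 0.014, 0.035, 0.0]
[-0.131, 0.05, -0.18, -0.023, 0.014, 0.035, 0.0]
[-0.116, 0.077, -0.181, -0.023, 0.014, 0.035, 0.0]
[-0.098, 0.101, -0.179, -0.023, 0.014, 0.035, 0.0]
[-0.078, 0.124, -0.175, -0.023, 0.014, 0.035, 0.0]
[-0.056, 0.143, -0.168, -0.023, 0.014, 0.035, 0.0]
```

```bash
python3 - <<'E'
from ik import *
_,p,r=now()
p0=((560.3,235.6,200),r)
plan(tcp_for_tip((533.5,-153,165),dipR(65,25)),dipR(65,25),0,start=p0,n=15)
E
```

```text
t 3.85 q [ 0.357  0.351  1.923  0.     0.867 -0.892] pos [560.3 235.6 200. ] F [-0.7  2.6  1.3] w 9.8 rows 15
[-0.068, -0.224, -0.045, -0.02, 0.018, 0.031, 0.0]
[-0.087, -0.213, -0.063, -0.02, 0.018, 0.031, 0.0]
[-0.103, -0.199, -0.081, -0.02, 0.018, 0.031, 0.0]
[-0.117, -0.183, -0.1, -0.02, 0.018, 0.031, 0.0]
[-0.128, -0.164, -0.117, -0.02, 0.018, 0.031, 0.0]
[-0.136, -0.143, -0.134, -0.02, 0.018, 0.031, 0.0]
[-0.141, -0.12, -0.151, -0.02, 0.018, 0.031, 0.0]
[-0.143, -0.096, -0.165, -0.02, 0.018, 0.031, 0.0]
[-0.141, -0.071, -0.179, -0.02, 0.018, 0.031, 0.0]
[-0.137, -0.046, -0.19, -0.02, 0.018, 0.031, 0.0]
[-0.129, -0.02, -0.2, -0.02, 0.018, 0.031, 0.0]
[-0.118, 0.005, -0.207, -0.02, 0.018, 0.031, 0.0]
[-0.105, 0.029, -0.212, -0.02, 0.018, 0.031, 0.0]
[-0.089, 0.052, -0.215, -0.02, 0.018, 0.031, 0.0]
[-0.071, 0.074, -0.216, -0.02, 0.018, 0.031, 0.0]
```

Request:
apply_moves([
  [0,0,-0.2,0,0,0,0],
  [0,0,-0.3,0,0,0,0],
  [0,0,-0.4,0,0,0,0],
  [0,0,-0.4,0,0,0,0],
  [0,0,-0.2,0,0,0,0],
])

```text
time: 4.35
position: [561.3, 235.4, 203.7]
tool_rot: [0.002, 0.16, 0.987, 0.001]
wrist_force: [0.8, 0.4, -0.0]
gripper_width: 9.7
grip_force: 14.8
```

Request:
apply_moves([
  [-0.068,-0.224,-0.045,-0.02,0.018,0.031,0],
  [-0.087,-0.213,-0.063,-0.02,0.018,0.031,0],
  [-0.103,-0.2,-0.08,-0.02,0.018,0.031,0],
  [-0.117,-0.183,-0.1,-0.02,0.018,0.031,0],
  [-0.128,-0.164,-0.117,-0.02,0.018,0.031,0],
])

```text
time: 4.85
position: [556.9, 116.8, 222.2]
tool_rot: [-0.113, 0.39, 0.897, 0.176]
wrist_force: [0.5, -0.1, -0.8]
gripper_width: 9.5
grip_force: 14.8
```

```bash
python3 - <<'E'
from ik import *
s,p,r=now(); print(np.round(s['joint_pos'],3)); print(r.as_matrix().round(3)); print(Rm(s['joint_pos']).as_matrix().round(3)); print(s['gripper_width'],s['grip_force'])
E
```

```text
[-0.061  0.135  1.889  0.434  1.247 -0.979]
[[-0.671  0.739 -0.066]
 [ 0.659  0.635  0.403]
 [ 0.34   0.227 -0.913]]
[[-0.671  0.739 -0.066]
 [ 0.659  0.635  0.403]
 [ 0.34   0.227 -0.913]]
9.45462939163387 14.804470930248499
```

Model matches, including the q4 sign. Continuing.

Request:
apply_moves([
  [-0.136,-0.143,-0.134,-0.02,0.018,0.031,0],
  [-0.141,-0.12,-0.15,-0.02,0.018,0.031,0],
  [-0.143,-0.096,-0.165,-0.02,0.018,0.031,0],
  [-0.141,-0.07,-0.18,-0.02,0.018,0.031,0],
  [-0.137,-0.046,-0.19,-0.02,0.018,0.031,0],
])

```text
time: 5.35
position: [554.8, -0.6, 244.2]
tool_rot: [-0.214, 0.577, 0.714, 0.332]
wrist_force: [0.7, -0.0, -0.4]
gripper_width: 10.1
grip_force: 14.8
```

```bash
python3 - <<'E'
from ik import *
np.set_printoptions(suppress=True)
plan(tcp_for_tip((533.5,-153,165),dipR(65,25)),dipR(65,25),0)
E
```

```text
t 5.35 q [-0.449  0.183  1.932  0.763  1.423 -0.937] pos [554.8  -0.6 244.2] F [ 0.7 -0.  -0.4] w 10.1 rows 5
[-0.124, -0.023, -0.199, -0.021, 0.017, 0.032, 0.0]
[-0.114, 0.002, -0.206, -0.021, 0.017, 0.032, 0.0]
[-0.101, 0.026, -0.211, -0.021, 0.017, 0.032, 0.0]
[-0.085, 0.049, -0.213, -0.021, 0.017, 0.032, 0.0]
[-0.068, 0.071, -0.214, -0.021, 0.017, 0.032, 0.0]
```

Request:
apply_moves([
  [-0.124,-0.023,-0.199,-0.021,0.017,0.032,0],
  [-0.114,0,-0.206,-0.021,0.017,0.032,0],
  [-0.1,0.026,-0.21,-0.021,0.017,0.032,0],
  [-0.085,0.05,-0.213,-0.021,0.017,0.032,0],
  [-0.068,0.07,-0.214,-0.021,0.017,0.032,0],
])

```text
time: 5.85
position: [550.6, -115.5, 267.4]
tool_rot: [-0.285, 0.714, 0.451, 0.453]
wrist_force: [-0.1, -0.4, 0.7]
gripper_width: 9.6
grip_force: 14.8
```

Request:
apply_moves([
  [0,0,0,0,0,0,0],
  [0,0,0,0,0,0,0],
])

```text
time: 6.05
position: [550.5, -114.6, 267.2]
tool_rot: [-0.284, 0.713, 0.454, 0.452]
wrist_force: [-0.7, -0.2, 0.3]
gripper_width: 9.5
grip_force: 14.8
```

```bash
python3 - <<'E'
from ik import *
np.set_printoptions(suppress=True,precision=1)
plan(tcp_for_tip((533.5,-153,165),dipR(65,25)),dipR(65,25),0)
s=cap('scene');t=cap('top');np.save('s1.npy',s,allow_pickle=True);np.save('t1.npy',t,allow_pickle=True)
_,p,r=now();M=r.as_matrix(); 
for d in(110,80,58): 
    P=p+6*M[:,2]-d*M[:,0]; print(d,P,proj(s,P),proj(t,P))
a=cv2.resize(s['img'][180:300,190:350],(400,300),interpolation=cv2.INTER_CUBIC)
b=cv2.resize(t['img'][180:300,330:490],(400,300),interpolation=cv2.INTER_CUBIC)
cv2.imwrite('pics/d1.png',np.hstack([a,b])[:,:,::-1])
E
```

```text
t 6.05 q [-0.8  0.2  2.   1.   1.5 -0.7] pos [ 550.5 -114.6  267.2] F [-0.7 -0.2  0.3] w 9.5 rows 1
[-0.004, 0.008, -0.009, 0.002, 0.002, 0.001, 0.0]
110 [ 533.9 -151.8  165.9] [239.3 201.6] [396.7 227.5]
80 [ 539.2 -140.   193. ] [244.6 188.8] [392.  222.7]
58 [ 543.1 -131.4  212.8] [248.5 179.2] [388.5 219. ]
```

View pics/d1.png

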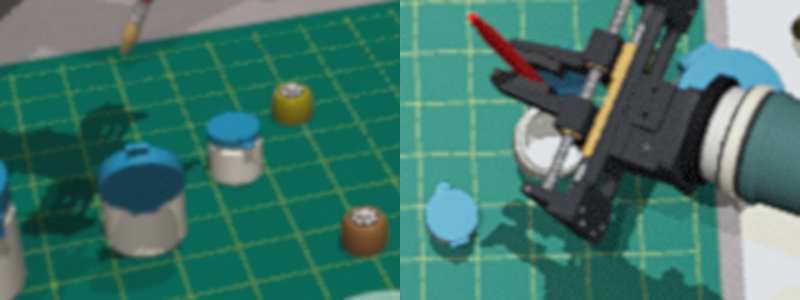

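The tip appears at scene (240,201) against a predicted (239,202), so the grasp offset is about zero. Now the dip.

```bash
python3 - <<'E'
from ik import *
np.set_printoptions(suppress=True,precision=1)
Rt=dipR(65,25)
a=plan(tcp_for_tip((531.5,-156.5,75),Rt),Rt,0,n=3)
plan(tcp_for_tip((531.5,-156.5,40),Rt),Rt,0,n=3,start=a)
E
```

```text
t 6.15 q [-0.8  0.2  2.   1.   1.5 -0.7] pos [ 551.1 -113.6  267.8] F [-0.1  0.5  0.8] w 9.8 rows 3
[-0.281, -0.0, 0.111, 0.0, 0.001, 0.001, 0.0]
[-0.282, 0.0, 0.111, 0.0, 0.001, 0.001, 0.0]
[-0.282, 0.001, 0.11, 0.0, 0.001, 0.001, 0.0]
t 6.15 q [-0.8  0.2  2.   1.   1.5 -0.7] pos [ 548.8 -119.3  177.2] F [-0.1  0.5  0.8] w 9.8 rows 3
[-0.106, 0.0, 0.049, 0.0, 0.0, 0.0, 0.0]
[-0.106, 0.0, 0.049, 0.0, 0.0, 0.0, 0.0]
[-0.106, 0.0, 0.049, 0.0, 0.0, 0.0, 0.0]
```

Request:
apply_moves([
  [-0.28,0,0.11,0,0,0,0],
  [-0.28,0,0.11,0,0,0,0],
  [-0.28,0,0.11,0,0.001,0.001,0],
  [0,0,0,0,0,0,0],
])

```text
time: 6.55
position: [547.4, -117.6, 174.4]
tool_rot: [-0.289, 0.713, 0.452, 0.451]
wrist_force: [0.7, 1.2, -0.7]
gripper_width: 9.6
grip_force: 14.8
```

```bash
python3 - <<'E'
from ik import *
np.set_printoptions(suppress=True,precision=1)
Rt=dipR(65,25)
plan(tcp_for_tip((531.5,-156.5,40),Rt),Rt,0,n=3)
s=cap('scene'); t=cap('top')
_,p,r=now();M=r.as_matrix();P=p+6*M[:,2]-110*M[:,0];print(P,proj(s,P),proj(t,P))
E
```

```text
t 6.55 q [-0.8  0.4  2.   1.   1.5 -0.9] pos [ 547.4 -117.6  174.4] F [ 0.7  1.2 -0.7] w 9.6 rows 3
[-0.098, 0.007, 0.043, 0.0, 0.0, -0.0, 0.0]
[-0.098, 0.007, 0.043, 0.0, 0.0, -0.0, 0.0]
[-0.098, 0.007, 0.043, 0.0, 0.0, -0.0, 0.0]
[ 531.8 -156.5   76.2] [241.9 241.8] [393.8 235.1]
```

Request:
apply_moves([
  [-0.11,0,0.05,0,0,0,0],
  [-0.11,0,0.05,0,0,0,0],
  [-0.11,0,0.05,0,0,0,0],
  [0,0,0,0,0,0,0],
  [0,0,0,0,0,0,0],
])

```text
time: 7.15
position: [548.6, -120.4, 141.2]
tool_rot: [-0.286, 0.713, 0.452, 0.453]
wrist_force: [0.3, 0.2, -0.3]
gripper_width: 9.9
grip_force: 14.8
```

```bash
python3 - <<'E'
from ik import *
np.set_printoptions(suppress=True,precision=1)
s=cap('scene');t=cap('top')
S,p,r=now();M=r.as_matrix()
for d in(110,80): print(p+6*M[:,2]-d*M[:,0])
print(S['wrist_force'],S['joint_pos'])
a=cv2.resize(s['img'][180:300,190:350],(400,300),interpolation=cv2.INTER_CUBIC)
b=cv2.resize(t['img'][180:300,330:490],(400,300),interpolation=cv2.INTER_CUBIC)
cv2.imwrite('pics/d2.png',np.hstack([a,b])[:,:,::-1])
E
```

```text
[ 531.5 -158.3   39.7]
[ 536.9 -146.7   66.9]
[-0.8 -0.5  0.9] [-0.8  0.4  2.   1.   1.4 -0.9]
```

View pics/d2.png

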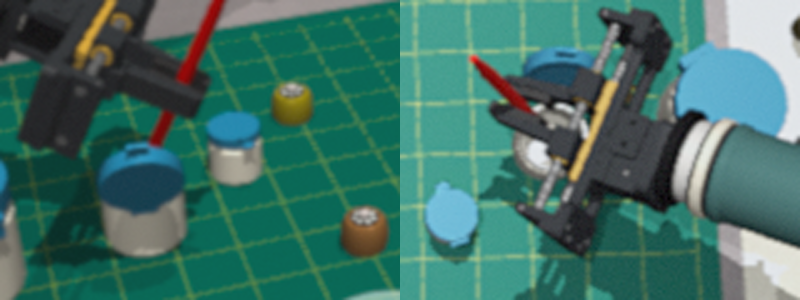

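The brush enters the pot behind the lid at scene crop (158,140), with the lid and pot unmoved. FK puts the tip 18 mm below the rim and the ferrule 9 mm above it, with no force. Lifting out.

Request:
apply_moves([
  [0,0,0,0,0,0,0],
  [0.2,0,-0.09,0,0,0,0],
  [0.3,0,-0.135,0,0,0,0],
  [0.35,0,-0.16,0,0,0,0],
  [0.35,0,-0.16,0,0,0,0],
])

```text
time: 7.75
position: [549.0, -118.5, 274.8]
tool_rot: [-0.286, 0.713, 0.452, 0.453]
wrist_force: [0.6, -0.0, -0.1]
gripper_width: 9.9
grip_force: 14.8
```

```bash
python3 - <<'E'
from ik import *
np.set_printoptions(suppress=True,precision=3)
plan((560.3,235.6,170),HOME[1],0,n=15)
E
```

```text
t 7.75 q [-0.766  0.23   1.985  1.031  1.545 -0.713] pos [ 549.  -118.5  274.8] F [ 0.6 -0.  -0.1] w 9.9 rows 15
[0.029, -0.094, 0.226, 0.02, -0.018, -0.032, 0.0]
[0.05, -0.076, 0.229, 0.02, -0.018, -0.032, 0.0]
[0.07, -0.056, 0.23, 0.02, -0.018, -0.032, 0.0]
[0.087, -0.033, 0.228, 0.02, -0.018, -0.032, 0.0]
[0.102, -0.01, 0.224, 0.02, -0.018, -0.032, 0.0]
[0.114, 0.015, 0.218, 0.02, -0.018, -0.032, 0.0]
[0.123, 0.04, 0.21, 0.02, -0.018, -0.032, 0.0]
[0.129, 0.066, 0.199, 0.02, -0.018, -0.032, 0.0]
[0.132, 0.091, 0.187, 0.02, -0.018, -0.032, 0.0]
[0.132, 0.115, 0.173, 0.02, -0.018, -0.032, 0.0]
[0.128, 0.139, 0.158, 0.02, -0.018, -0.032, 0.0]
[0.122, 0.161, 0.141, 0.02, -0.018, -0.032, 0.0]
[0.112, 0.181, 0.124, 0.02, -0.018, -0.032, 0.0]
[0.1, 0.198, 0.106, 0.02, -0.018, -0.032, 0.0]
[0.085, 0.214, 0.088, 0.02, -0.018, -0.032, 0.0]
```

Request:
apply_moves([
  [0.029,-0.094,0.226,0.02,-0.018,-0.032,0],
  [0.05,-0.076,0.229,0.02,-0.018,-0.032,0],
  [0.07,-0.056,0.23,0.02,-0.018,-0.032,0],
  [0.087,-0.033,0.228,0.02,-0.018,-0.032,0],
  [0.1,-0.01,0.224,0.02,-0.018,-0.032,0],
])

```text
time: 8.25
position: [553.2, -0.3, 238.2]
tool_rot: [-0.204, 0.581, 0.716, 0.33]
wrist_force: [0.1, 0.7, -0.5]
gripper_width: 10.0
grip_force: 14.8
```

Request:
apply_moves([
  [0.114,0.015,0.218,0.02,-0.018,-0.032,0],
  [0.123,0.04,0.21,0.02,-0.018,-0.032,0],
  [0.129,0.066,0.2,0.02,-0.018,-0.032,0],
  [0.132,0.09,0.187,0.02,-0.018,-0.032,0],
  [0.132,0.115,0.173,0.02,-0.018,-0.032,0],
])

```text
time: 8.75
position: [556.7, 117.8, 202.6]
tool_rot: [-0.102, 0.387, 0.9, 0.172]
wrist_force: [-0.1, -0.0, 0.1]
gripper_width: 9.9
grip_force: 14.8
```

```bash
python3 - <<'E'
from ik import *
np.set_printoptions(suppress=True,precision=3)
plan((560.3,235.6,120),HOME[1],0,n=5)
E
```

```text
t 8.75 q [-0.052  0.142  1.915  0.427  1.195 -0.991] pos [556.7 117.8 202.6] F [-0.1 -0.   0.1] w 9.9 rows 5
[0.099, 0.118, 0.243, 0.02, -0.017, -0.031, 0.0]
[0.098, 0.143, 0.23, 0.02, -0.017, -0.031, 0.0]
[0.095, 0.166, 0.215, 0.02, -0.017, -0.031, 0.0]
[0.089, 0.188, 0.199, 0.02, -0.017, -0.031, 0.0]
[0.08, 0.208, 0.183, 0.02, -0.017, -0.031, 0.0]
```

Request:
apply_moves([
  [0.099,0.118,0.243,0.02,-0.017,-0.031,0],
  [0.098,0.143,0.23,0.02,-0.017,-0.031,0],
  [0.095,0.166,0.215,0.02,-0.017,-0.031,0],
  [0.09,0.188,0.2,0.02,-0.017,-0.031,0],
  [0.08,0.208,0.183,0.02,-0.017,-0.031,0],
])

```text
time: 9.25
position: [560.5, 236.2, 119.8]
tool_rot: [0.002, 0.159, 0.987, -0.002]
wrist_force: [0.4, 0.2, -1.1]
gripper_width: 9.8
grip_force: 14.8
```

Request:
apply_moves([
  [0,0,0,0,0,0,0],
  [0,0,0,0,0,0,0],
])

```text
time: 9.45
position: [559.3, 235.9, 119.1]
tool_rot: [-0.0, 0.16, 0.987, -0.001]
wrist_force: [0.8, -0.1, 0.4]
gripper_width: 10.0
grip_force: 14.8
```

```bash
python3 - <<'E'
from ik import *
np.set_printoptions(suppress=True,precision=3)
plan((560.3,235.6,62),HOME[1],0,n=3)
E
```

```text
t 9.45 q [ 0.359  0.265  1.886 -0.002  0.992 -0.889] pos [559.3 235.9 119.1] F [ 0.8 -0.1  0.4] w 10.0 rows 3
[-0.004, 0.0, 0.19, -0.0, 0.0, 0.0, 0.0]
[-0.004, 0.0, 0.19, -0.0, 0.0, 0.0, 0.0]
[-0.004, 0.0, 0.19, -0.0, 0.0, 0.0, 0.0]
```

Request:
apply_moves([
  [0,0,0.19,0,0,0,0],
  [0,0,0.19,0,0,0,0],
  [0,0,0.19,0,0,0,0],
  [0,0,0,0,0,0,0],
  [0,0,0,0,0,0,0],
])

```text
time: 9.95
position: [560.8, 233.5, 63.1]
tool_rot: [0.001, 0.162, 0.987, -0.001]
wrist_force: [-0.2, 0.2, -0.4]
gripper_width: 9.9
grip_force: 14.8
```

Request:
apply_moves([
  [0,0,0.06,0,0,0,0],
  [0,0,0.05,0,0,0,0],
  [0,0,0,0,0,0,0],
  [0,0,0,0,0,0,0],
])

```text
time: 10.35
position: [560.3, 234.9, 51.6]
tool_rot: [0.001, 0.161, 0.987, -0.001]
wrist_force: [1.0, 0.2, 0.6]
gripper_width: 10.0
grip_force: 14.8
```

```bash
python3 - <<'E'
from ik import *
np.set_printoptions(suppress=True,precision=3)
plan(HOME[0],HOME[1],0,n=1)
s=cap('scene');np.save('s2.npy',s,allow_pickle=True)
a=cv2.resize(s['img'][180:280,350:470],(600,500),interpolation=cv2.INTER_CUBIC)
cv2.imwrite('pics/r1.png',a[:,:,::-1])
E
```

```text
t 10.35 q [ 0.357  0.349  1.923 -0.003  0.87  -0.889] pos [560.3 234.9  51.6] F [1.  0.2 0.6] w 10.0 rows 1
[0.002, 0.007, 0.016, -0.001, 0.001, -0.0, 0.0]
```

View pics/r1.png

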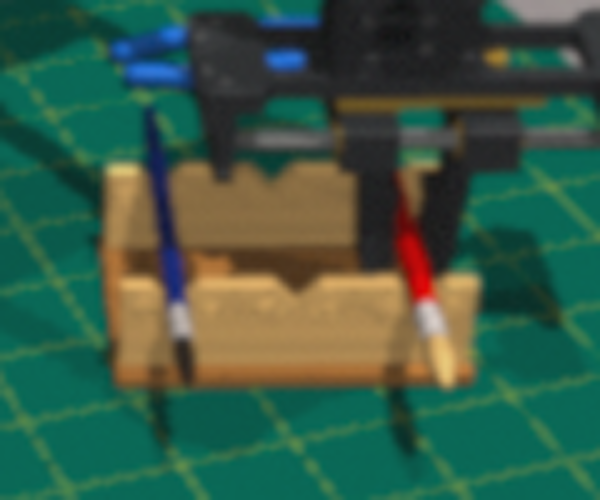

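The brush sits over its notches, with the tip at scene (439,256) where it started at (440,257). I'll lower 1.5 mm and release.

Request:
apply_moves([
  [0,0,0.016,0,0,0,0],
  [0,0,0,0,0,0,0],
  [0,0,0,0,0,0,0.15],
  [0,0,0,0,0,0,0.35],
  [0,0,0,0,0,0,0.35],
])

```text
time: 10.9
position: [560.1, 234.7, 49.7]
tool_rot: [0.001, 0.161, 0.987, -0.001]
wrist_force: [-0.8, 0.3, 0.2]
gripper_width: 27.2
grip_force: 0.0
```

Request:
apply_moves([
  [0,0,0,0,0,0,0.35],
  [0,0,-0.2,0,0,0,0.35],
  [0,0,-0.4,0,0,0,0.35],
  [0,0,-0.45,0,0,0,0.35],
  [0,0,-0.45,0,0,0,0.35],
])

```text
time: 11.4
position: [559.5, 234.9, 200.7]
tool_rot: [0.0, 0.161, 0.987, -0.001]
wrist_force: [0.6, -0.4, 0.4]
gripper_width: 31.0
grip_force: 0.0
```

```bash
python3 - <<'E'
from ik import *
np.set_printoptions(suppress=True,precision=1)
t=cap('top');s=cap('scene')
for c,c0 in((s,(429,221)),):
    h=cv2.cvtColor(c['img'],cv2.COLOR_RGB2HSV)
    m=(((h[...,0]<8)|(h[...,0]>172))&(h[...,1]>150)&(h[...,2]>80)).astype(np.uint8)
    k,l,st,ce=cv2.connectedComponentsWithStats(m)
    for j in range(1,k):
        if (abs(ce[j]-c0)<12).all(): 
            ys,xs=np.where(l==j); v=cv2.fitLine(np.c_[xs,ys].astype(np.float32),2,0,.01,.01).ravel()
            A=[onz(c,v[2:]+v[:2]*u,45) for u in(-10,10)]; d=A[1]-A[0]; print(st[j],ce[j],np.degrees(np.arctan2(d[1],d[0])),'y560',A[0][1]+(560-A[0][0])*d[1]/d[0])
a=cv2.resize(s['img'][180:280,350:470],(400,333),interpolation=cv2.INTER_CUBIC)
b=cv2.resize(t['img'][170:295,170:320],(400,333),interpolation=cv2.INTER_CUBIC)
cv2.imwrite('pics/r2.png',np.hstack([a,b])[:,:,::-1])
print(manip.sense()['gripper_width'])
E
```

```text
[424 202  14  39 161] [430. 223.] -17.911706591034733 y560 235.21127087073575
30.922750251110305
```

View pics/r2.png

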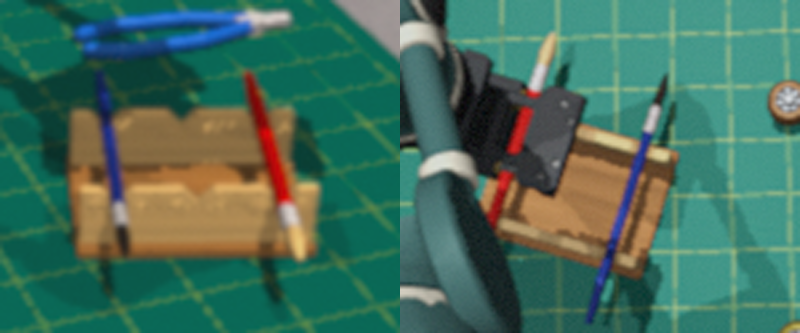

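The red brush lies in its notches in both views, with the tip at scene (440,257), rear end at (424,202) and yaw −17.9°. The blue brush hasn't moved. Next is the lid: I'll push it from behind with closed fingers.

```bash
cat >> ik.py <<'E'
PC=np.array([533.8,-153.]);PU=np.array([np.cos(np.radians(-4.8)),np.sin(np.radians(-4.8))])
LR=tgt((0,0,-1),(-PU[0],-PU[1],0))
def L(u,z): return np.r_[PC+u*PU,z]   # TCP at pot coordinate u
E
python3 - <<'E'
from ik import *
np.set_printoptions(suppress=True,precision=3)
plan(L(108,195),LR,0,n=9)
E
```

```text
t 11.5 q [ 0.358  0.178  1.813 -0.003  1.136 -0.889] pos [564.5 236.8 208.3] F [ 0.4 -0.8  0.7] w 30.9 rows 9
[-0.222, -0.393, 0.015, 0.0, 0.0, -0.008, 0.0]
[-0.211, -0.399, 0.015, 0.0, 0.0, -0.008, 0.0]
[-0.2, -0.404, 0.015, 0.0, 0.0, -0.008, 0.0]
[-0.19, -0.41, 0.015, 0.0, 0.0, -0.008, 0.0]
[-0.179, -0.414, 0.015, 0.0, 0.0, -0.008, 0.0]
[-0.168, -0.419, 0.015, 0.0, 0.0, -0.008, 0.0]
[-0.156, -0.423, 0.015, 0.0, 0.0, -0.008, 0.0]
[-0.145, -0.427, 0.015, 0.0, 0.0, -0.008, 0.0]
[-0.134, -0.431, 0.015, 0.0, 0.0, -0.008, 0.0]
```

Request:
apply_moves([
  [-0.22,-0.39,0.01,0,0,-0.008,0.1],
  [-0.21,-0.4,0.01,0,0,-0.008,0],
  [-0.2,-0.404,0.01,0,0,-0.008,0],
  [-0.19,-0.41,0.01,0,0,-0.008,0],
  [-0.18,-0.414,0.01,0,0,-0.008,0],
], grip_force=10)

```text
time: 12.0
position: [601.7, 12.1, 194.6]
tool_rot: [0.0, 0.098, 0.995, -0.001]
wrist_force: [1.1, 0.1, -0.5]
gripper_width: 0.3
grip_force: 0.0
```

Request:
apply_moves([
  [-0.168,-0.42,0.015,0,0,-0.008,0],
  [-0.156,-0.423,0.015,0,0,-0.008,0],
  [-0.145,-0.427,0.015,0,0,-0.008,0],
  [-0.134,-0.43,0.015,0,0,-0.008,0],
  [0,0,0,0,0,0,0],
])

```text
time: 12.5
position: [634.7, -169.1, 188.7]
tool_rot: [0.0, 0.051, 0.999, -0.002]
wrist_force: [-1.1, 0.3, 0.2]
gripper_width: 0.8
grip_force: 0.0
```

```bash
python3 - <<'E'
from ik import *
np.set_printoptions(suppress=True,precision=3)
plan(L(108,133),LR,0,n=2)
E
```

```text
t 12.5 q [-0.297  0.283  1.723 -0.004  1.135 -1.764] pos [ 634.7 -169.1  188.7] F [-1.1  0.3  0.2] w 0.8 rows 2
[-0.03, 0.04, 0.278, -0.001, 0.0, -0.003, 0.0]
[-0.03, 0.039, 0.279, -0.001, 0.0, -0.003, 0.0]
```

Request:
apply_moves([
  [-0.03,0.035,0.28,0,0,-0.003,0],
  [-0.03,0.035,0.28,0,0,-0.003,0],
  [0,0,0,0,0,0,0],
  [0,0,0,0,0,0,0],
])

```text
time: 12.9
position: [640.4, -156.7, 132.8]
tool_rot: [-0.001, 0.039, 0.999, -0.001]
wrist_force: [-0.1, -0.5, 0.2]
gripper_width: 0.3
grip_force: 0.0
```

```bash
python3 - <<'E'
from ik import *
np.set_printoptions(suppress=True,precision=3)
plan(L(86,133),LR,0,n=2)
s=cap('scene');t=cap('top')
a=cv2.resize(s['img'][180:300,190:350],(400,300),interpolation=cv2.INTER_CUBIC)
b=cv2.resize(t['img'][160:280,330:490],(400,300),interpolation=cv2.INTER_CUBIC)
cv2.imwrite('pics/l1.png',np.hstack([a,b])[:,:,::-1])
E
```

```text
t 12.9 q [-0.277  0.34   1.759 -0.002  1.044 -1.769] pos [ 640.4 -156.7  132.8] F [-0.1 -0.5  0.2] w 0.3 rows 2
[0.103, -0.026, -0.001, -0.0, -0.0, 0.001, 0.0]
[0.103, -0.026, -0.001, -0.0, -0.0, 0.001, 0.0]
```

View pics/l1.png

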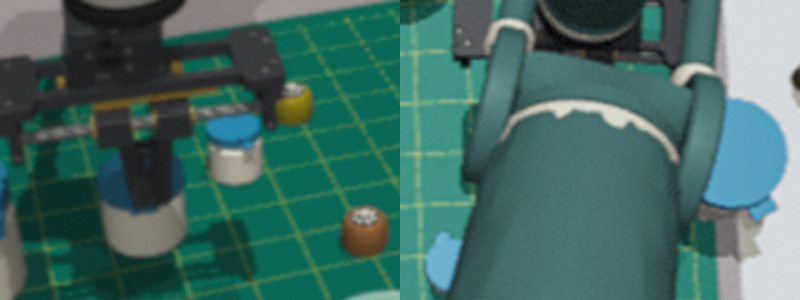

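The closed fingers stand on the far side of the lid, at crop (150,170), lined up with it. Pushing gently in stages.

Request:
apply_moves([
  [0.12,-0.025,0,0,0,0,0],
  [0.12,-0.02,0,0,0,0,0],
  [0.1,0,0,0,0,0,0],
  [0.1,0,-0.02,0,0,0,0],
  [0.1,0,-0.03,0,0,0,0],
])

```text
time: 13.5
position: [585.9, -157.7, 139.0]
tool_rot: [0.001, 0.039, 0.999, -0.001]
wrist_force: [0.2, -0.4, 0.0]
gripper_width: 0.3
grip_force: 0.2
```

Request:
apply_moves([
  [0.11,0,-0.02,0,0,0,0],
  [0.11,0,-0.005,0,0,0,0],
  [0,0,0,0,0,0,0],
])

```text
time: 13.8
position: [563.5, -155.8, 141.2]
tool_rot: [0.0, 0.039, 0.999, -0.001]
wrist_force: [0.8, -0.2, 0.6]
gripper_width: 0.5
grip_force: 0.0
```

```bash
python3 - <<'E'
from ik import *
np.set_printoptions(suppress=True,precision=3)
plan(L(19,137),LR,0,n=1)
_,p,r=now(); print('u',(p[:2]-PC)@PU)
s=cap('scene')
a=cv2.resize(s['img'][180:300,190:350],(640,480),interpolation=cv2.INTER_CUBIC)
cv2.imwrite('pics/l2.png',a[:,:,::-1])
E
```

```text
t 13.8 q [-0.311  0.2    1.92  -0.002  1.02  -1.803] pos [ 563.5 -155.8  141.2] F [ 0.8 -0.2  0.6] w 0.5 rows 1
[0.108, 0.004, 0.042, -0.001, 0.0, 0.002, 0.0]
u 29.818588040514523
```

View pics/l2.png

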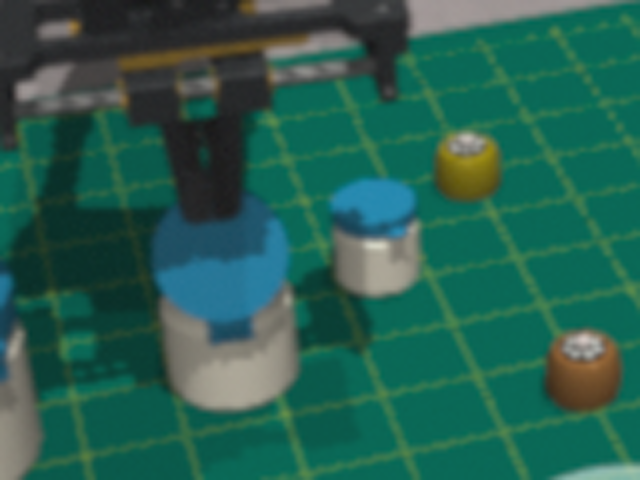

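The lid is past upright with its outer face up, at crop (220,255). The pot's edges at (165..298) are unchanged. Continuing the arc down.

Request:
apply_moves([
  [0.11,0,0.04,0,0,0,0],
  [0.11,0,0.06,0,0,0,0],
  [0.09,0,0.08,0,0,0,0],
  [0.075,0,0.094,0,0,0,0],
  [0.055,0,0.11,0,0,0,0],
])

```text
time: 14.35
position: [520.2, -152.5, 101.7]
tool_rot: [0.0, 0.039, 0.999, -0.001]
wrist_force: [1.8, 0.2, -0.3]
gripper_width: 0.9
grip_force: 0.1
```

Request:
apply_moves([
  [0.03,0,0.08,0,0,0,0],
  [0,0,0.03,0,0,0,0],
  [0,0,0,0,0,0,0],
])

```text
time: 14.65
position: [517.3, -152.3, 91.5]
tool_rot: [-0.001, 0.039, 0.999, -0.001]
wrist_force: [-0.9, -0.1, 0.1]
gripper_width: 0.4
grip_force: 0.0
```

```bash
python3 - <<'E'
from ik import *
_,p,r=now(); print('u',(p[:2]-PC)@PU,p,_['wrist_force'])
E
```

```text
u -16.519166913469906 [ 517.28338057 -152.27730458   91.45059366] [-0.92669032 -0.06307443  0.11769453]
```

Tip at about 66.5 mm with no force yet. Pressing down in 0.5–1 mm steps until contact shows.

Request:
apply_moves([
  [0,0,0.01,0,0,0,0],
  [0,0,0,0,0,0,0],
  [0,0,0,0,0,0,0],
])

```text
time: 14.95
position: [518.1, -152.5, 91.1]
tool_rot: [-0.0, 0.039, 0.999, -0.001]
wrist_force: [-3.9, 0.3, 7.6]
gripper_width: 0.6
grip_force: 3.3
```

Request:
apply_moves([
  [0,0,0.005,0,0,0,0],
  [0,0,0,0,0,0,0],
  [0,0,0,0,0,0,0],
])

```text
time: 15.25
position: [518.1, -152.5, 91.0]
tool_rot: [-0.0, 0.039, 0.999, -0.001]
wrist_force: [-4.7, 0.7, 8.7]
gripper_width: 0.1
grip_force: 4.6
```

Request:
apply_moves([
  [0,0,-0.05,0,0,0,0],
  [0,0,-0.3,0,0,0,0],
  [0,0,-0.4,0,0,0,0],
  [-0.3,0,-0.4,0,0,0,0],
  [-0.4,0,-0.2,0,0,0,0],
])

```text
time: 15.75
position: [589.6, -158.2, 229.8]
tool_rot: [0.003, 0.039, 0.999, -0.002]
wrist_force: [0.6, 0.3, 0.9]
gripper_width: 0.4
grip_force: 0.0
```

Request:
apply_moves([
  [-0.4,0,-0.2,0,0,0,0],
  [-0.4,0,0,0,0,0,0],
  [-0.4,0,0,0,0,0,0],
  [0,0,0,0,0,0,0],
])

```text
time: 16.15
position: [711.7, -167.0, 243.6]
tool_rot: [0.001, 0.039, 0.999, -0.001]
wrist_force: [-0.7, 0.2, -0.7]
gripper_width: 0.7
grip_force: 0.0
```

```bash
python3 - <<'E'
from ik import *
s=cap('scene');t=cap('top')
a=cv2.resize(s['img'][160:320,190:470],(400,300),interpolation=cv2.INTER_CUBIC)
b=cv2.resize(s['img'][210:300,210:330],(400,300),interpolation=cv2.INTER_CUBIC)
c=cv2.resize(t['img'],(800,300*2))[150:450]
cv2.imwrite('pics/f.png',np.vstack([np.hstack([a,b]),c])[:,:,::-1])
E
```

```text
(no output)
```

View pics/f.png

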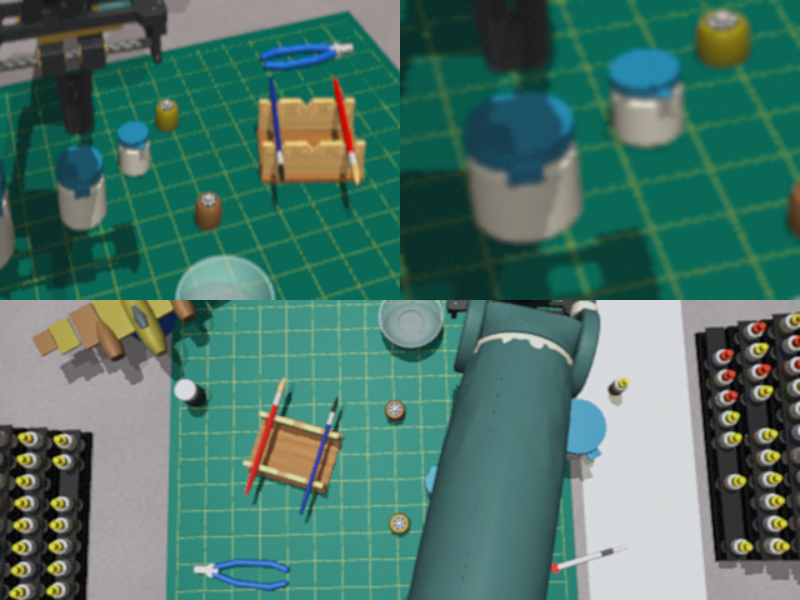

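The lid is flat shut, at crop (520,130). The pot's base edges match the start at scene columns 231 and 264, row 282. The brush is in its rest and the bystanders look unmoved.

```bash
python3 -c "
from station import manip
print(manip.job_done())"
```

```text
the job is handed in; nothing more can be done
None
```

The job is handed in at about 16 s: the red brush was dipped about two thirds with its ferrule 9 mm above the rim, it is back flat in its notches, the lid is shut, and the pot and other things look unmoved in the last pictures.

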